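# Open a centrifuge whose lid may be caught

## Task

Take the handle of the small centrifuge's lid and tug it up before touching the red release, to learn whether the lid is caught; if it is, let go, push the red release slide back to free it, and take the handle again. Then lift the lid by its handle at least half way to upright, never letting it drop once it is up, and finish still holding it open by the handle, as it would fall shut. Leave everything else where it stands.

Things in the scene. Friction and masses are not known exactly. Their poses are not given: they have to be found in the camera images.
- centrifuge: Fixed centrifuge, white with teal front. Origin on the table; x from its front to its back (roughly away from the robot, turned up to 23 deg), y its left, z up. Front face at x -130 mm, back +190; 300 wide; flat deck 130 high. The lid covers x -130 to 60, y -83 to 143, its top 20 above the deck. Open deck with the red release at y -150 to -83; two loose amber domes on the deck behind the lid.
- lid_hinge (a point): Point on the lid's hinge axis, 140 mm above the table, in line with the middle of the handle. Fixed on the casing, axes parallel to the casing's; the hinge runs along its y axis.
- lid_bar (a point): Dark steel U handle in front of the lid. Origin at the middle of its round cross bar (lid_crossbar): 12 mm thick, 120 mm long along the casing's y, 243 mm from the hinge axis. Lid shut: bar 140 mm above the table, level with the hinge, its centre 48 mm in front of the casing's front face (42 mm free between), nothing below. U's arms 60 mm either side of the middle. Axes turn with the lid.
- lid (a joint): Lid angle, rad: 0 shut, grows as it opens upward about its rear edge; stop at 1.35. Weighs about 0.5 kg (some 3 N at the handle) and falls shut from any angle. A caught lid rises only about 0.03 rad (6 to 8 mm at the handle), then stops hard on a hidden bolt; a free lid goes on rising. Nothing outside shows which it is.
- release_tab (a point): Middle of the red release tab on the deck right of the lid: 12 mm thick along its travel (casing x), 26 mm wide (y), standing 23 mm above the deck; this point is 142 mm above the table. It moves with the tab.
- release (a joint): Release slide in m: 0 forward (start), 0.026 fully back. Pushed by its front face along the casing's +x (towards the back), it takes about 2 to 5 N, and stays where it is left. Fully back it has drawn the bolt and the lid is free; the bolt does not return.
- dome_a: Bystander: amber rotor dome, 86 mm across, 43 mm high, loose on the deck behind the lid, left. Origin under its centre.
- dome_b: Bystander: the same, right.
- bin_a: Bystander: lidded translucent bin with a blue rack inside, 180 x 130 x 93 mm, loose on the table beside the centrifuge. Origin under its centre.
- bin_b: Bystander: the same.
- rack: Bystander: blue tube rack 150 x 80 mm, 90 mm high with its capped tubes, loose on the table. Origin under its centre.
- wash_bottle: Bystander: white bottle, 64 mm across, 160 mm high. Origin under its centre.
- marker: Bystander: marker pen, 130 mm long, 18 mm thick, lying on the table. Origin under its middle.
- bucket: Bystander: dark teal rotor bucket, 68 mm across, 75 mm high, on the table. Origin under its centre.

How it is judged:
On the way, in this order (a step that is already met when the one before it is completed fails the run):
1. the lid is tugged up by its handle, at least through part of its play, with the release not yet pushed (contact force between the fingers and lid_crossbar above 1 N and value of joint lid above 0.012 rad and value of joint release below 0.005 m), for 0.1 s.
2. the lid is lifted clear by its handle (contact force between the fingers and lid_crossbar above 1 N and value of joint lid above 0.35 rad), for 0.1 s.
At the end, for the whole second after the job is handed in: The lid stands open more than 0.75 rad (about 43 degrees), still, held by the fingers on its handle (over 1 N of contact), through the last second (contact force between the fingers and lid_crossbar above 1 N and value of joint lid above 0.75 rad and velocity of joint lid between -0.15 and 0.15 rad/s); the arm keeps its last pose, push and grip.
It fails at once if the lid, once up, was let drop (falling faster than 1.5 rad/s while more than 0.12 rad open) (value of joint lid above 0.12 rad and velocity of joint lid below -1.5 rad/s).
It fails at once if a bystander was displaced by more than 30 mm (distance of any of dome_a, dome_b, bin_a, bin_b, rack, wash_bottle, marker, bucket from where it was at the start of the episode above 0.03 m).
It also fails if it takes over 56 s, if anything falls off the work surface, if the arm or the gripper's body presses on something with over 40 N, if the wrist force passes 120 N, or if a joint passes its speed limit or range.

## Robot

A 6-joint arm with a two-finger parallel gripper is mounted at the origin on the work surface. World frame = base frame: x ahead of the robot, y to its left, z up, the work surface at z = 0. Lengths are in m, angles in rad, forces in N, time in s.
With the tool pointing down it reaches from about 0.25 to 0.725 m from the base axis. Payload 9.7 kg.
Tool frame: the origin (TCP) lies at the very end of the fingers, on their centre line; the grasp point (between the pads) lies 19 mm behind it; z points along the fingers, y is the line along which they close (so a half turn about z gives the same grasp; the last joint's range is limited). The gripper opens to 85 mm and grips with 20 to 120 N. Pads are 22 mm wide; open, the fingers measure 114 mm over their backs; the gripper's body (76 mm by 85 mm) begins 54 mm behind the grasp point. The pads swing forward as they close: fully open they stand 13 mm farther back than shut.
Start: joints at [-1.32, 0.087, 0.176, 1.66, 0, 1.571], TCP at [0.136, -0.533, 0.231] pointing down, gripper open.
Joint ranges: [-3.13, 3.13], [-0.85, 1.81], [-1.15, 1.24], [-2.2, 2.28], [-1.44, 1.52], [-3.14, 3.14]. Speed limits (rad/s): [2.22, 2.22, 2.57, 3.14, 3.14, 3.14].

## Interface

Orientations are given as [roll, pitch, yaw] about the fixed x, y, z axes, in that order (R = Rz(yaw) Ry(pitch) Rx(roll)).
In Python, from bench import sense, cams, workorder gives the robot as it stands.
- The arm moves only by the tool jog_arm, never from a script. Its argument "moves" is a list of rows, each a list of 7 numbers: the shift along the tool's x, y, z in m, then the turn, a rotation vector about the tool's x, y, z in rad, then the opening, from -1 (shut) to 1 (fully open). In form: [[tx, ty, tz, rx, ry, rz, hand], ...]. A call has exactly 10 rows; each row shifts and turns the commanded pose from where the row before left it, along the tool's axes as they then stand; what a row does not reach is not made up. A row lasts 1/10 s, in which the tool goes at most 50 mm and 8.59 degrees, less where a joint would pass 70% of its speed; a pose out of reach is approached as far as the arm can. A call with a gripper value outside its range is refused whole. The fingers move at their own pace and stop on an object; "force" is the grip in N (left out, the last holds). Time passes only in rows, so rows that do not move let the fingers close, or fill a call up. It gives the time, the measured TCP pose, the force, the opening and the grip force at its end, in the units of the state.
- sense(): the state, without advancing time (a new reading comes with each control period).
- cams.snapshot(name): name is "side" or "top" or "wrist"; returns (picture, depth): 480x640x3 uint8, blue, green, red; 480x640 float32, m along the optical axis (not along the pixel's ray), 0 where there is no reading.
- cams.camera_model(name): a dict with "K" (3x3 intrinsics, pixels), "k1" (the pictures are not rectified: a ray, as slopes to the right and down, at radius r is drawn at 1 + k1 r^2 times it, then the intrinsics apply), "xyz" and "rotation" of the camera in the world; the wrist camera has in their place "mount" (4x4, takes a point from camera to tool coordinates, whose origin is the TCP and whose axes are the flange's). Camera axes: x right, y up, looking along -z (the intrinsics and any distortion apply to the point x, -y, -z); pixel columns grow to the right and rows downward; lengths in m; the calibration is good to about 2 mm. A picture is of the moment at which its call begins: read the wrist's pose just before it. camera_model takes no time and is no camera call.
- workorder.sign_off(): hands the job in; it is judged then, once.
The state is a dict: "clock": time; "joint_pos": joint angles; "joint_velocities": joint speeds; "effort": joint torques, N m; "eef_pos": TCP position; "orientation": TCP orientation; "ft_force": force on the tool from outside, world axes, zero at the start; "ft_torque": the same for the moment, N m; "finger_gap": finger opening in m; "grasp_force": force on a finger pad.
Only numpy, scipy, OpenCV 4.12 (cv2) and the standard library are available. Lean on these libraries where they do the work, as an engineer would, in place of code of your own. Each camera call takes 0.05 s, during which the arm holds its last target. There are 200 camera calls.

## Working session

There is one attempt and no reset: what is moved stays moved. The work goes in short steps, Python scripts to look and compute and a tool call to move; the robot and the scene stay as the last step left them, time stands still between calls to the robot, and variables do not carry over. Pictures are saved under pics/ and viewed, at most 10 in all, crops included, and the job is handed in when it is done.

Besides the shell and the picture viewer there is one more tool, called as a command line: name --pt "numbers of a row" for each row, then --argument value for the rest. jog_arm: Moves the arm, as the interface text tells. Its arguments: {"type":"object","properties":{"moves":{"type":"array"},"force":{"type":"number"}},"required":["moves"]}

```bash
ls; mkdir -p pics
cat > h.py <<'E'
import numpy as np, cv2
from scipy.spatial.transform import Rotation as R
from bench import sense, cams, workorder
def snap(n,f):
    p,d=cams.snapshot(n); cv2.imwrite('pics/%s.png'%f,p); np.save('pics/%s.npy'%f,d); return p,d
def pts(n,d,uv):
    m=cams.camera_model(n); K=np.array(m['K']); k1=m['k1']; out=[]
    for u,v in uv:
        dist=np.array([(u-K[0,2])/K[0,0],(v-K[1,2])/K[1,1]]); s=dist.copy()
        for _ in range(20): s=dist/(1+k1*(s@s))
        w=d[max(0,int(v)-1):int(v)+2,max(0,int(u)-1):int(u)+2]; z=np.median(w[w>0]) if (w>0).any() else np.nan
        c=np.array([s[0]*z,-s[1]*z,-z])
        Rm=np.array(m['rotation'])
        if Rm.shape!=(3,3): Rm=R.from_euler('xyz',Rm).as_matrix()
        out.append(Rm@c+np.array(m['xyz']))
    return np.array(out)
E
python3 - <<'E'
from h import *
for n in ['top','side']:
    print(cams.camera_model(n)); snap(n,n+'0')
print(sense())
E
```

```text
pics
{'K': array([[457.24674832,   0.        , 322.79259835],
       [  0.        , 457.24674832, 238.57722361],
       [  0.        ,   0.        ,   1.        ]]), 'k1': 0.02060003251368816, 'xyz': array([ 0.34063235, -0.0105425 ,  1.23632537]), 'rotation': array([ 0.18935736,  0.01490401, -1.60010741])}
{'K': array([[598.59152809,   0.        , 319.29316098],
       [  0.        , 598.59152809, 236.16112616],
       [  0.        ,   0.        ,   1.        ]]), 'k1': -0.07663633898956732, 'xyz': array([ 0.36739002, -1.08171794,  0.98390165]), 'rotation': array([ 0.90249763, -0.00582829, -0.14529769])}
{'clock': 0.1, 'joint_pos': array([-1.32000392e+00,  8.74333867e-02,  1.75194908e-01,  1.65979991e+00,
        1.71469418e-05,  1.57083846e+00]), 'joint_velocities': array([ 0.00013207, -0.00133871,  0.00430304, -0.00027813, -0.00052127,
       -0.0013538 ]), 'effort': array([ 5.87956019e-04, -5.21560407e+01,  4.65655768e+01,  1.59729581e-02,
        1.21895600e-04,  6.86635218e-06]), 'eef_pos': array([ 0.13644703, -0.5325892 ,  0.23062893]), 'orientation': array([-3.14035059e+00, -1.70945929e-05,  2.50750249e-01]), 'ft_force': array([ 0.74717187,  0.64886341, -0.06149834]), 'ft_torque': array([ 0.03517954, -0.0341537 ,  0.0517883 ]), 'grasp_force': 0.0, 'finger_gap': 0.08514838844001647}
```

View pics/top0.png

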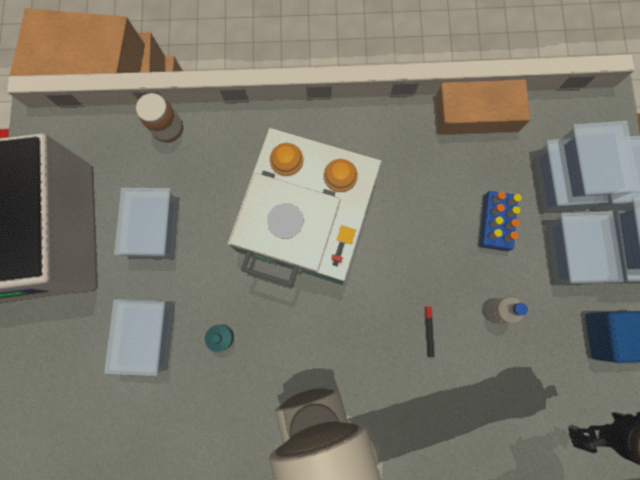

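View pics/side0.png

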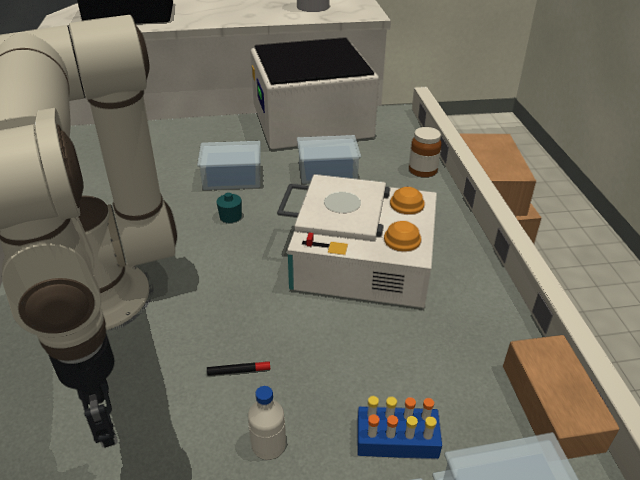

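The top view shows the casing with its handle cross bar at about (243,268)–(295,285), the red tab at (337,259), and the deck corners at (270,130), (381,160) and (345,281). The side view shows the handle on the left at (290,200) and the tab at (309,239).

```bash
cat >> h.py <<'E'
def cloud(n,d):
    m=cams.camera_model(n); K=np.array(m['K'])
    v,u=np.mgrid[0:480,0:640]; p=np.stack([(u-K[0,2])/K[0,0],(v-K[1,2])/K[1,1]],-1); s=p.copy()
    for _ in range(15): s=p/(1+m['k1']*(s**2).sum(-1,keepdims=True))
    c=np.stack([s[...,0]*d,-s[...,1]*d,-d],-1)
    P=c@R.from_euler('xyz',m['rotation']).as_matrix().T+m['xyz']; P[d<=0]=np.nan; return P
E
python3 - <<'E'
from h import *
for n in ['top','side']:
    p=cv2.imread(f'pics/{n}0.png'); d=np.load(f'pics/{n}0.npy'); P=cloud(n,d)
    if n=='top': box=np.s_[120:300,215:395]
    else: box=np.s_[150:320,260:450]
    Q=P[box]; B=p[box].astype(int)
    tab=Q[(B[...,2]>120)&(B[...,1]<60)&(B[...,0]<60)]; print(n,'table',np.nanmedian(P[300:330,380:410,2]) if n=='top' else '', 'tab',len(tab),np.nanmean(tab,0),np.nanmin(tab,0),np.nanmax(tab,0))
    for lo,hi,nm in [(.143,.158,'lid'),(.12,.158,'deck+lid')]:
        M=Q[(Q[...,2]>lo)&(Q[...,2]<hi)&(B.min(-1)>130)]
        r=cv2.minAreaRect(M[:,:2].astype(np.float32)); print(nm,len(M),np.median(M[:,2]),r); print(cv2.boxPoints(r).round(3).tolist())
    M=Q[(Q[...,2]>.115)&(Q[...,2]<.155)&(B.max(-1)<110)]; print('dark',len(M))
c=cv2.imread('pics/top0.png')[225:300,225:365]; cv2.imwrite('pics/c1.png',cv2.resize(c,None,fx=5.5,fy=5.5,interpolation=cv2.INTER_CUBIC))
E
```

```text
<stdin>:7: RuntimeWarning: Mean of empty slice
Traceback (most recent call last):
ValueError: zero-size array to reduction operation fmin which has no identity
```

Run:
```python
from h import *
for n in ['top','side']:
    p=cv2.imread(f'pics/{n}0.png'); d=np.load(f'pics/{n}0.npy'); P=cloud(n,d)
    if n=='top': box=np.s_[120:300,215:395]
    else: box=np.s_[150:320,260:450]
    Q=P[box]; B=p[box].astype(int)
    tab=Q[(B[...,2]>1.8*B[...,1])&(B[...,2]>2*B[...,0])&(B[...,2]>90)&(B[...,1]<80)]; print(n,'tab',len(tab))
    if len(tab): print(np.nanmean(tab,0),np.nanmin(tab,0),np.nanmax(tab,0))
    for lo,hi,nm in [(.143,.158,'lid'),(.12,.158,'deck+lid')]:
        M=Q[(Q[...,2]>lo)&(Q[...,2]<hi)&(B.min(-1)>120)]
        if len(M)<20: print(nm,len(M)); continue
        r=cv2.minAreaRect(M[:,:2].astype(np.float32)); print(nm,len(M),np.median(M[:,2]),r); print(cv2.boxPoints(r).round(3).tolist())
c=cv2.imread('pics/top0.png')[225:300,225:365]; cv2.imwrite('pics/c1.png',cv2.resize(c,None,fx=5.5,fy=5.5,interpolation=cv2.INTER_CUBIC))
```

```text
top tab 36
[ 0.50111264 -0.03229198  0.15350255] [ 0.49496303 -0.04034001  0.14851322] [ 0.50786445 -0.02352037  0.15793984]
lid 6961 0.15071074523716477 ((0.6322029232978821, 0.05453047901391983), (0.27360156178474426, 0.2792395353317261), 70.78407287597656)
[[0.45500001311302185, -0.028999999165534973], [0.718999981880188, -0.12099999934434891], [0.8090000152587891, 0.1379999965429306], [0.5450000166893005, 0.23000000417232513]]
deck+lid 12437 0.14807809266237792 ((0.6500886082649231, 0.04192371666431427), (0.3004834055900574, 0.32222500443458557), 70.77947998046875)
[[0.4480000138282776, -0.04699999839067459], [0.753000020980835, -0.15299999713897705], [0.8519999980926514, 0.13099999725818634], [0.546999990940094, 0.2370000034570694]]
side tab 36
[ 0.50361825 -0.03300205  0.1498113 ] [ 0.49660082 -0.0469921   0.12589882] [0.51035751 0.00827615 0.15440783]
lid 4161 0.14805136881775538 ((0.6447016000747681, 0.07239843904972076), (0.23074999451637268, 0.2854265570640564), 70.78207397460938)
[[0.47200000286102295, 0.009999999776482582], [0.7409999966621399, -0.08399999886751175], [0.8169999718666077, 0.1340000033378601], [0.5479999780654907, 0.2280000001192093]]
deck+lid 7812 0.14524935621977758 ((0.6503377556800842, 0.03983747959136963), (0.3065822720527649, 0.318867951631546), 70.64603424072266)
[[0.4490000009536743, -0.052000001072883606], [0.75, -0.15800000727176666], [0.8519999980926514, 0.13199999928474426], [0.5509999990463257, 0.2370000034570694]]
```

View pics/c1.png

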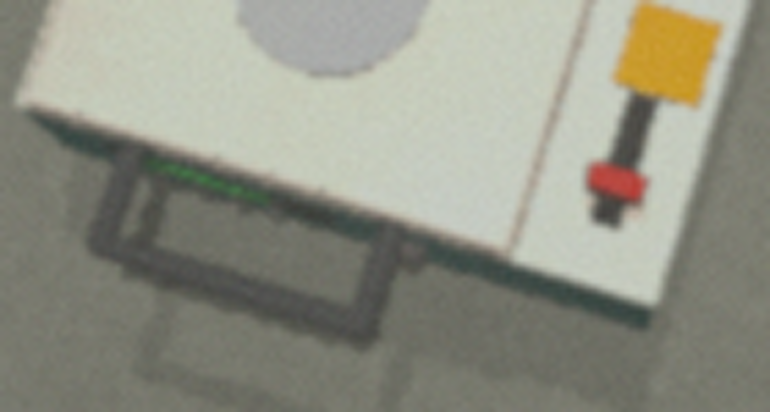

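```bash
cat >> h.py <<'E'
def ray(n,uv,z):
    m=cams.camera_model(n); K=np.array(m['K'])
    dist=np.array([(uv[0]-K[0,2])/K[0,0],(uv[1]-K[1,2])/K[1,1]]); s=dist.copy()
    for _ in range(20): s=dist/(1+m['k1']*(s@s))
    g=R.from_euler('xyz',m['rotation']).as_matrix()@np.array([s[0],-s[1],-1]); return m['xyz']+g*(z-m['xyz'][2])/g[2]
O=np.array([.622,.051,0]); C=R.from_euler('z',-19.25,degrees=True).as_matrix()
def cas(p): return (np.asarray(p)-O)@C
def wor(p): return O+C@np.asarray(p)
def delta(tgt,rpy):
    "tool-frame shift and rotvec from present pose to target"
    s=sense(); A=R.from_euler('xyz',s['orientation']); B=R.from_euler('xyz',rpy)
    return A.inv().apply(np.array(tgt)-s['eef_pos']).round(4),(A.inv()*B).as_rotvec().round(4)
E
python3 - <<'E'
from h import *
f=lambda x,y,z:print((x,y),ray('top',(225+x/5.5-.4,225+y/5.5-.4),z).round(4),cas(ray('top',(225+x/5.5-.4,225+y/5.5-.4),z)).round(4))
f(105,248,.14);f(365,325,.14);f(617,178,.153);f(510,255,.15);f(20,100,.15);f(590,0,.15);f(655,305,.13)
# dark bar depth points
P=cloud('top',np.load('pics/top0.npy'))
Q=cas(P[255:295,235:305].reshape(-1,3)); M=Q[(Q[:,2]>.13)&(Q[:,2]<.16)&(Q[:,0]<-.14)]; print(len(M),M.min(0),M.max(0),np.median(M,0))
print(wor([-.178,.03,.14]),delta(wor([-.178,.03,.24]),[np.pi,0,1.235]))
E
```

```text
(105, 248) [0.4808 0.1928 0.14  ] [-0.18    0.0873  0.14  ]
(365, 325) [0.4435 0.0792 0.14  ] [-0.1778 -0.0323  0.14  ]
(617, 178) [ 0.5028 -0.0326  0.153 ] [-0.085  -0.1183  0.153 ]
(510, 255) [0.471  0.0149 0.15  ] [-0.1307 -0.0839  0.15  ]
(20, 100) [0.5462 0.2286 0.15  ] [-0.1301  0.1427  0.15  ]
(590, 0) [ 0.5831 -0.0236  0.15  ] [-0.0121 -0.0832  0.15  ]
(655, 305) [ 0.4493 -0.0478  0.13  ] [-0.1305 -0.1502  0.13  ]
400 [-0.18499272 -0.03545002  0.13816004] [-0.14019009  0.09620545  0.15091651] [-0.17615597  0.02791646  0.1452433 ]
[0.46384287 0.13800761 0.14      ] (array([ 0.4836, -0.5684, -0.0087]), array([-1.100e-03, -6.000e-04, -9.842e-01]))
```

jog_arm --pt "0.03 -0.035 0 0 0 0 -0.2" --pt "0.03 -0.035 0 0 0 0 -0.2" --pt "0.03 -0.035 0 0 0 0 -0.2" --pt "0.03 -0.035 0 0 0 0 -0.2" --pt "0.03 -0.035 0 0 0 0 -0.2" --pt "0.03 -0.035 0 0 0 0 -0.2" --pt "0.03 -0.035 0 0 0 0 -0.2" --pt "0.03 -0.035 0 0 0 0 -0.2" --pt "0.03 -0.035 0 0 0 0 -0.2" --pt "0.03 -0.035 0 0 0 0 -0.2" --force 40

```text
clock: 1.1
eef_pos: [0.3405, -0.1175, 0.2312]
orientation: [3.141, -0.0, 0.25]
ft_force: [0.4, -0.7, 0.6]
finger_gap: 0.0338
grasp_force: 0.0
```

jog_arm --pt "0.03 -0.035 0 0 0 0 -0.2" --pt "0.03 -0.035 0 0 0 0 -0.2" --pt "0.03 -0.035 0 0 0 0 -0.2" --pt "0 0 0 0 0 -0.14 -0.2" --pt "0 0 0 0 0 -0.14 -0.2" --pt "0 0 0 0 0 -0.14 -0.2" --pt "0 0 0 0 0 -0.14 -0.2" --pt "0 0 0 0 0 -0.14 -0.2" --pt "0 0 0 0 0 -0.14 -0.2" --pt "0 0 0 0 0 -0.14 -0.2"

```text
clock: 2.1
eef_pos: [0.4012, 0.0048, 0.231]
orientation: [-3.141, 0.0, 1.237]
ft_force: [-0.3, -0.2, -0.3]
finger_gap: 0.0342
grasp_force: 0.0
```

Run:
```python
from h import *
s=sense(); print(s['eef_pos'],s['orientation'],s['finger_gap'],s['joint_pos'],s['clock']);print(delta(wor([-.178,.028,.121]),[np.pi,0,1.235]))
```

```text
[0.40122098 0.0047616  0.23101045] [-3.14106878e+00  2.21038073e-04  1.23659854e+00] 0.0342495368929208 [ 1.18886766e-02 -2.64544472e-01 -1.50653825e-01  1.68525477e+00
 -3.02240538e-05  1.91688285e+00] 2.1
(array([0.1444, 0.0155, 0.11  ]), array([-0.0005,  0.0002,  0.0016]))
```

jog_arm --pt "0.036 0.004 0 0 0 0 -0.2" --pt "0.036 0.004 0 0 0 0 -0.2" --pt "0.036 0.004 0 0 0 0 -0.2" --pt "0.036 0.0035 0 0 0 0 -0.2" --pt "0 0 0.02 0 0 0 -0.2" --pt "0 0 0.02 0 0 0 -0.2" --pt "0 0 0.02 0 0 0 -0.2" --pt "0 0 0 0 0 0 -0.2" --pt "0 0 0 0 0 0 -0.2" --pt "0 0 0 0 0 0 -0.2"

```text
clock: 3.1
eef_pos: [0.4644, 0.1354, 0.1725]
orientation: [3.14, -0.001, 1.231]
ft_force: [-0.2, 0.5, 0.5]
finger_gap: 0.0343
grasp_force: 0.0
```

Run:
```python
from h import *
p,d=snap('side','side1'); cv2.imwrite('pics/c2.png',cv2.resize(p[120:300,200:440],None,fx=3,fy=3,interpolation=cv2.INTER_CUBIC))
s=sense(); print(s['eef_pos'],cas(s['eef_pos']),s['ft_force']);print(delta(wor([-.178,.028,.121]),[np.pi,0,1.235]))
```

```text
[0.46448934 0.13539916 0.17257192] [-0.17652969  0.02775053  0.17257192] [ 0.30226117 -0.44885011  0.58707255]
(array([ 0.0002, -0.0015,  0.0516]), array([ 0.0014, -0.001 , -0.0044]))
```

View pics/c2.png

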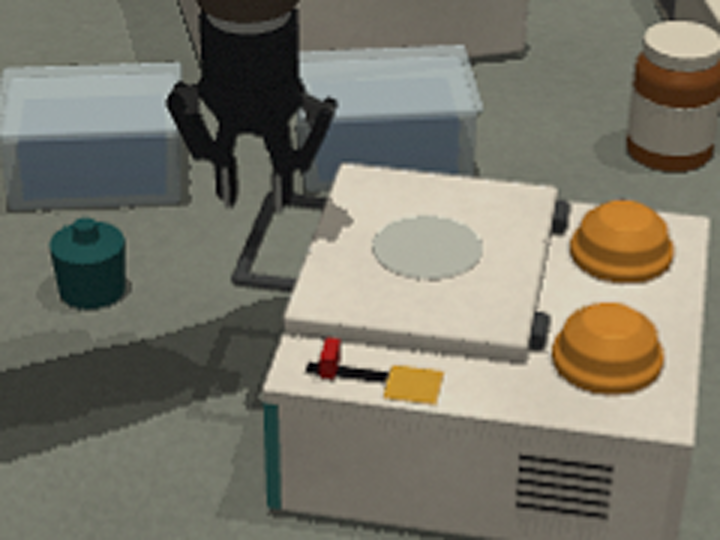

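The crop shows the two fingers at (227,195) and (282,190), straddling the cross bar. The lid's front edge is clear at (330,190), so I'm descending and closing.

jog_arm --pt "0 -0.0015 0.013 0 0 0 -0.2" --pt "0 0 0.013 0 0 0 -0.2" --pt "0 0 0.013 0 0 0 -0.2" --pt "0 0 0.012 0 0 0 -0.2" --pt "0 0 0 0 0 0 -0.2" --pt "0 0 0 0 0 0 -0.6" --pt "0 0 0 0 0 0 -1" --pt "0 0 0 0 0 0 -1" --pt "0 0 0 0 0 0 -1" --pt "0 0 0 0 0 0 -1" --force 40

```text
clock: 4.15
eef_pos: [0.4632, 0.1357, 0.1207]
orientation: [3.14, -0.0, 1.231]
ft_force: [5.7, -2.7, -0.7]
finger_gap: 0.0103
grasp_force: 39.0
```

jog_arm --pt "0 0 -0.0015 0 0 0 -1" --pt "0 0 -0.0015 0 0 0 -1" --pt "0 0 -0.001 0 0 0 -1" --pt "0 0 -0.001 0 0 0 -1" --pt "0 0 0 0 0 0 -1" --pt "0 0 0 0 0 0 -1" --pt "0 0 0 0 0 0 -1" --pt "0 0 0 0 0 0 -1" --pt "0 0 0 0 0 0 -1" --pt "0 0 0 0 0 0 -1"

```text
clock: 5.15
eef_pos: [0.4632, 0.1357, 0.1255]
orientation: [3.14, -0.0, 1.231]
ft_force: [5.1, -3.7, -3.0]
finger_gap: 0.0105
grasp_force: 38.9
```

jog_arm --pt "0 0 -0.001 0 0 0 -1" --pt "0 0 -0.001 0 0 0 -1" --pt "0 0 -0.001 0 0 0 -1" --pt "0 0 -0.001 0 0 0 -1" --pt "0 0 0 0 0 0 -1" --pt "0 0 0 0 0 0 -1" --pt "0 0 0 0 0 0 -1" --pt "0 0 0 0 0 0 -1" --pt "0 0 0 0 0 0 -1" --pt "0 0 0 0 0 0 -1"

```text
clock: 6.15
eef_pos: [0.4632, 0.1357, 0.1281]
orientation: [3.141, 0.001, 1.23]
ft_force: [9.4, -1.3, -13.6]
finger_gap: 0.0104
grasp_force: 39.1
```

jog_arm --pt "0 0 -0.001 0 0 0 -1" --pt "0 0 -0.001 0 0 0 -1" --pt "0 0 0 0 0 0 -1" --pt "0 0 0 0 0 0 -1" --pt "0 0 0 0 0 0 -1" --pt "0 0 0 0 0 0 -1" --pt "0 0 0 0 0 0 -1" --pt "0 0 0 0 0 0 -1" --pt "0 0 0 0 0 0 -1" --pt "0 0 0 0 0 0 -1"

```text
clock: 7.15
eef_pos: [0.4632, 0.1356, 0.1288]
orientation: [-3.141, 0.001, 1.23]
ft_force: [14.8, -0.0, -21.9]
finger_gap: 0.0104
grasp_force: 39.0
```

The lid is caught: 2 mm more command moved it only 0.7 mm, and the pull rose from 13 to 22 N. I'm lowering it, letting go and going to the release.

jog_arm --pt "0 0 0.003 0 0 0 -1" --pt "0 0 0.003 0 0 0 -1" --pt "0 0 0.003 0 0 0 -1" --pt "0 0 0.002 0 0 0 -1" --pt "0 0 0 0 0 0 -1" --pt "0 0 0 0 0 0 -0.2" --pt "0 0 0 0 0 0 -0.2" --pt "0 0 0 0 0 0 -0.2" --pt "0 0 -0.01 0 0 0 -0.2" --pt "0 0 -0.015 0 0 0 -0.2"

```text
clock: 8.15
eef_pos: [0.4621, 0.1358, 0.1457]
orientation: [-3.14, 0.001, 1.231]
ft_force: [0.1, 0.3, 0.1]
finger_gap: 0.0342
grasp_force: 0.0
```

jog_arm --pt "0 0 -0.02 0 0 0 -0.2" --pt "0 0 -0.02 0 0 0 -0.2" --pt "-0.025 0 0 0 0 0 -0.5" --pt "-0.03 0 0 0 0 0 -1" --pt "-0.03 0.015 0 0 0 0 -1" --pt "-0.03 0.02 0 0 0 0 -1" --pt "-0.03 0.02 0 0 0 0 -1" --pt "0 0 0 0 0 0 -1" --pt "0 0 0 0 0 0 -1" --pt "0 0 0 0 0 0 -1"

```text
clock: 9.15
eef_pos: [0.4661, -0.0186, 0.186]
orientation: [3.141, -0.0, 1.231]
ft_force: [-0.2, 0.4, 0.8]
finger_gap: -0.0002
grasp_force: 0.0
```

Run:
```python
from h import *
s=sense(); print(s['eef_pos'],cas(s['eef_pos']),s['ft_force'],s['finger_gap']);print(delta(wor([-.123,-.118,.140]),[np.pi,0,1.235]))
p,d=snap('side','side2'); cv2.imwrite('pics/c3.png',cv2.resize(p[120:300,200:440],None,fx=3,fy=3,interpolation=cv2.INTER_CUBIC))
```

```text
[ 0.46613152 -0.01860127  0.18601489] [-0.12420683 -0.11709817  0.18601489] [-0.20804433  0.39640154  0.84363504] -0.00019389165041979256
(array([-0.0009,  0.0012,  0.046 ]), array([ 0.0005, -0.0005, -0.0038]))
```

View pics/c3.png

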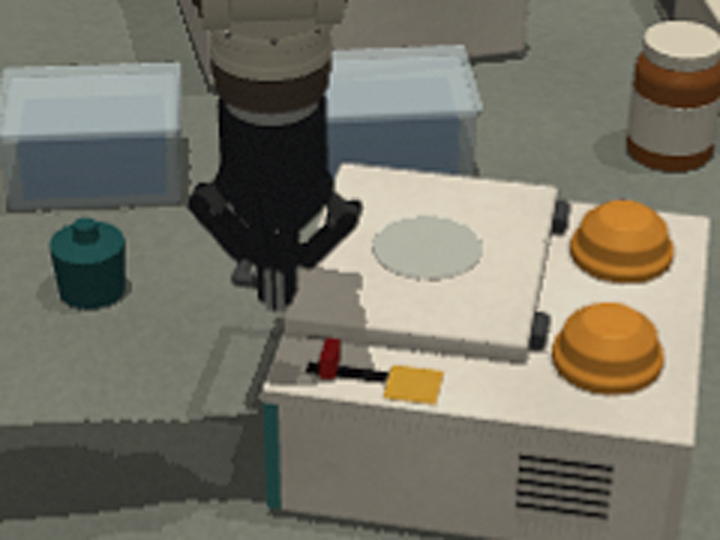

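The crop shows the lid shut again, with the closed fingertips at (278,300), in front of and above the red tab at (330,358).

jog_arm --pt "0 0 0.015 0 0 0 -1" --pt "0 0 0.015 0 0 0 -1" --pt "0 0 0.01 0 0 0 -1" --pt "0 0 0.006 0 0 0 -1" --pt "0 0 0 0 0 0 -1" --pt "0 0.005 0 0 0 0 -1" --pt "0 0.005 0 0 0 0 -1" --pt "0 0.005 0 0 0 0 -1" --pt "0 0.005 0 0 0 0 -1" --pt "0 0 0 0 0 0 -1"

```text
clock: 10.2
eef_pos: [0.4855, -0.0261, 0.1393]
orientation: [-3.142, 0.0, 1.231]
ft_force: [0.4, -0.1, -0.1]
finger_gap: -0.0001
grasp_force: 0.0
```

jog_arm --pt "0 0.003 0 0 0 0 -1" --pt "0 0.003 0 0 0 0 -1" --pt "0 0.003 0 0 0 0 -1" --pt "0 0.003 0 0 0 0 -1" --pt "0 0.003 0 0 0 0 -1" --pt "0 0 0 0 0 0 -1" --pt "0 0 0 0 0 0 -1" --pt "0 0 0 0 0 0 -1" --pt "0 0 0 0 0 0 -1" --pt "0 0 0 0 0 0 -1"

```text
clock: 11.2
eef_pos: [0.4992, -0.0309, 0.1394]
orientation: [3.141, -0.0, 1.231]
ft_force: [0.7, 0.6, -0.6]
finger_gap: -0.0001
grasp_force: 0.0
```

Run:
```python
from h import *
s=sense(); print(cas(s['eef_pos']),s['ft_force'])
p,d=snap('side','side3'); cv2.imwrite('pics/c4.png',cv2.resize(p[200:270,250:370],None,fx=6,fy=6,interpolation=cv2.INTER_CUBIC))
```

```text
[-0.08889869 -0.11777352  0.13938348] [ 0.74925516  0.55429077 -0.62407562]
```

View pics/c4.png

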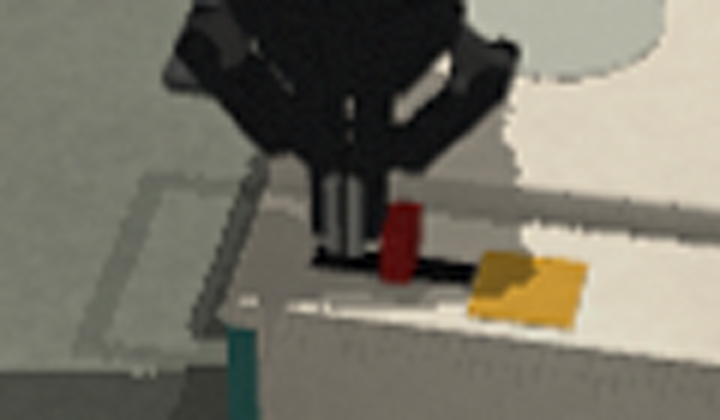

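The tab is now at (400,240) in the crop against about 360 before. The fingers touch it and have slid it part of the way, so I'm pushing on to the stop.

jog_arm --pt "0 0.002 0 0 0 0 -1" --pt "0 0.002 0 0 0 0 -1" --pt "0 0.002 0 0 0 0 -1" --pt "0 0.002 0 0 0 0 -1" --pt "0 0.001 0 0 0 0 -1" --pt "0 0.001 0 0 0 0 -1" --pt "0 0 0 0 0 0 -1" --pt "0 0 0 0 0 0 -1" --pt "0 0 0 0 0 0 -1" --pt "0 0 0 0 0 0 -1"

```text
clock: 12.25
eef_pos: [0.5086, -0.0342, 0.1393]
orientation: [3.141, 0.0, 1.231]
ft_force: [-0.2, 1.0, 2.0]
finger_gap: 0.0003
grasp_force: 0.6
```

jog_arm --pt "0 0.001 0 0 0 0 -1" --pt "0 0.001 0 0 0 0 -1" --pt "0 0.001 0 0 0 0 -1" --pt "0 0.001 0 0 0 0 -1" --pt "0 0.001 0 0 0 0 -1" --pt "0 0 0 0 0 0 -1" --pt "0 0 0 0 0 0 -1" --pt "0 0 0 0 0 0 -1" --pt "0 0 0 0 0 0 -1" --pt "0 0 0 0 0 0 -1"

```text
clock: 13.25
eef_pos: [0.5099, -0.0347, 0.1391]
orientation: [-3.134, 0.0, 1.232]
ft_force: [-21.2, 7.3, 10.7]
finger_gap: 0.0002
grasp_force: 11.3
```

It hit its end stop: 22 N with no further motion. I'm backing off and returning to the handle.

jog_arm --pt "0 -0.01 0 0 0 0 -1" --pt "0 -0.01 0 0 0 0 -1" --pt "0 -0.01 -0.01 0 0 0 -1" --pt "0 -0.01 -0.02 0 0 0 -0.5" --pt "0 -0.01 -0.02 0 0 0 -0.2" --pt "0.03 -0.015 0 0 0 0 -0.2" --pt "0.03 -0.02 0 0 0 0 -0.2" --pt "0.03 -0.015 0 0 0 0 -0.2" --pt "0.03 0 0 0 0 0 -0.2" --pt "0.025 0 0 0 0 0 -0.2"

```text
clock: 14.25
eef_pos: [0.4672, 0.1358, 0.1905]
orientation: [3.14, -0.001, 1.232]
ft_force: [0.5, 0.0, 0.3]
finger_gap: 0.0343
grasp_force: 0.0
```

Run:
```python
from h import *
s=sense(); print(s['eef_pos'],cas(s['eef_pos']),s['orientation']);print(delta([.4632,.1357,.1207],[np.pi,0,1.235]))
p,d=snap('side','side4'); cv2.imwrite('pics/c5.png',cv2.resize(p[120:300,200:440],None,fx=3,fy=3,interpolation=cv2.INTER_CUBIC))
```

```text
[0.46724134 0.13577926 0.19050678] [-0.17405688  0.02901668  0.19050678] [ 3.13975469e+00 -1.17771071e-03  1.23161793e+00]
(array([-0.0015, -0.0039,  0.0698]), array([ 0.0018, -0.0012, -0.0034]))
```

View pics/c5.png

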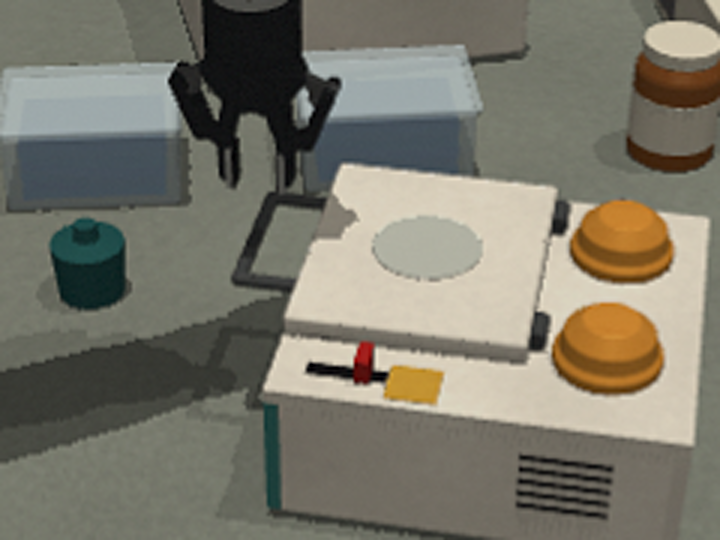

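The crop shows the tab fully back at (365,362) and the lid shut, with the fingers straddling the bar at (230,170) and (287,170). I'm gripping again.

jog_arm --pt "-0.001 -0.004 0.018 0 0 0 -0.2" --pt "0 0 0.018 0 0 0 -0.2" --pt "0 0 0.018 0 0 0 -0.2" --pt "0 0 0.0155 0 0 0 -0.2" --pt "0 0 0 0 0 0 -0.2" --pt "0 0 0 0 0 0 -0.6" --pt "0 0 0 0 0 0 -1" --pt "0 0 0 0 0 0 -1" --pt "0 0 0 0 0 0 -1" --pt "0 0 0 0 0 0 -1" --force 50

```text
clock: 15.3
eef_pos: [0.463, 0.1348, 0.1209]
orientation: [-3.141, -0.001, 1.231]
ft_force: [-5.3, 1.9, 3.3]
finger_gap: 0.0104
grasp_force: 48.9
```

jog_arm --pt "0 0 -0.004 0 0 0 -1" --pt "0 0 -0.004 0 0 0 -1" --pt "0 0.0003 -0.0041 0 0 0 -1" --pt "0 0.0009 -0.0121 0 0 0 -1" --pt "0 0 0 0 0 0 -1" --pt "0 0 0 0 0 0 -1" --pt "0 0 0 0 0 0 -1" --pt "0 0 0 0 0 0 -1" --pt "0 0 0 0 0 0 -1" --pt "0 0 0 0 0 0 -1"

```text
clock: 16.3
eef_pos: [0.464, 0.1344, 0.1446]
orientation: [-3.141, -0.0, 1.231]
ft_force: [-5.5, 3.5, -1.3]
finger_gap: 0.0101
grasp_force: 48.9
```

The lid rose 24 mm with little load, so it is free. I'm carrying on along the arc.

jog_arm --pt "0 0.0015 -0.0121 0 0 0 -1" --pt "0 0.0021 -0.012 0 0 0 -1" --pt "0 0.0028 -0.0118 0 0 0 -1" --pt "0 0.0033 -0.0117 0 0 0 -1" --pt "0 0.0038 -0.0115 0 0 0 -1" --pt "0 0.0045 -0.0113 0 0 0 -1" --pt "0 0.005 -0.0111 0 0 0 -1" --pt "0 0.0055 -0.0108 0 0 0 -1" --pt "0 0 0 0 0 0 -1" --pt "0 0 0 0 0 0 -1"

```text
clock: 17.3
eef_pos: [0.49, 0.1253, 0.238]
orientation: [-3.14, -0.001, 1.231]
ft_force: [-12.9, 6.6, 4.5]
finger_gap: 0.0102
grasp_force: 49.4
```

jog_arm --pt "0 0.005 -0.0105 0 0 0 -1" --pt "0 0.0062 -0.0102 0 0 0 -1" --pt "0 0.0072 -0.0098 0 0 0 -1" --pt "0 0.0075 -0.0095 0 0 0 -1" --pt "0 0.0081 -0.0091 0 0 0 -1" --pt "0 0.0085 -0.0087 0 0 0 -1" --pt "0 0.0089 -0.0083 0 0 0 -1" --pt "0 0.0093 -0.0077 0 0 0 -1" --pt "0 0 0 0 0 0 -1" --pt "0 0 0 0 0 0 -1"

```text
clock: 18.3
eef_pos: [0.5473, 0.1053, 0.3138]
orientation: [3.141, -0.004, 1.232]
ft_force: [-14.3, 7.1, 15.6]
finger_gap: 0.0099
grasp_force: 49.7
```

Run:
```python
from h import *
s=sense(); c=cas(s['eef_pos']); print(c,s['ft_force'],s['joint_pos']); z=c[2]+.019-.14; print(np.arctan2(z,.065-c[0]),np.hypot(z,.065-c[0]))
p,d=snap('side','side5'); cv2.imwrite('pics/c6.png',cv2.resize(p[60:300,180:440],None,fx=2.5,fy=2.5,interpolation=cv2.INTER_CUBIC))
```

```text
[-0.08847278  0.02666435  0.31379923] [-14.30098469   7.10849596  15.6373686 ] [0.18886368 0.15277935 0.41202756 1.82732239 0.00254005 2.09892237]
0.8984845805984395 0.24642532239251835
```

View pics/c6.png

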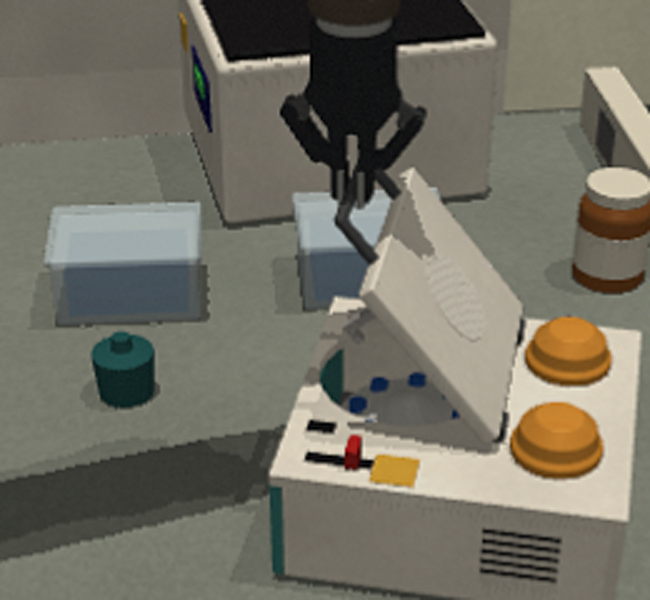

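The lid stands open at about 0.9 rad, with the fingers on the bar at (350,190) and everything else in place. I'm easing out the roughly 21 N radial push with a small outward shift.

jog_arm --pt "0 -0.0006 -0.0008 0 0 0 -1" --pt "0 -0.0006 -0.0008 0 0 0 -1" --pt "0 0 0 0 0 0 -1" --pt "0 0 0 0 0 0 -1" --pt "0 0 0 0 0 0 -1" --pt "0 0 0 0 0 0 -1" --pt "0 0 0 0 0 0 -1" --pt "0 0 0 0 0 0 -1" --pt "0 0 0 0 0 0 -1" --pt "0 0 0 0 0 0 -1"

```text
clock: 19.35
eef_pos: [0.547, 0.1054, 0.3137]
orientation: [3.14, -0.002, 1.231]
ft_force: [-5.8, 4.7, 5.0]
finger_gap: 0.0104
grasp_force: 49.2
```

Load is low, the grip is 49 N, and the lid is still. Handing in.

```bash
python3 -c "
from h import *
s=sense();print(s['eef_pos'],np.abs(s['joint_velocities']).max(),s['grasp_force']);print(workorder.sign_off())"
```

```text
[0.54696434 0.1054087  0.31373399] 0.0019412165005328553 49.17578995227814
the job is handed in; nothing more can be done
None
```

The tug showed the lid was caught, so I pushed the red release fully back, lifted the lid by its handle to about 0.9 rad, and handed in with the gripper still holding it open; no verdict was returned.

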